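Clip the counting chamber onto the stage

TASK

Lift the spring clip on the metal stage fully open by pressing down its red thumb tab, and slide the blue counting chamber lengthwise beneath it, flat on the stage, up to the two stop posts. Then press the clip down firmly onto the chamber so that it holds it, and let go. Leave the orange chamber where it is.

Things in the scene. Friction and masses are not known exactly. Their poses are not given: they have to be found in the camera images.
- stage: Fixed grey metal plate 190 (x) x 120 (y) x 20 mm high; origin at centre of underside. In its frame, mm: chamber enters from the -x end towards +x, up to two stop posts (10 wide, 7 high, at y = +-20, faces at x = 6); seated chamber: origin (-32, 0, 20), long side along x. Clip hinge line: along y at (40, 0, 40), between dark cheeks (x 29 to 51, y to +-21, top z 50).
- tab (a point): Middle of the top of the clip's red thumb tab, 28 mm long x 32 wide x 4 thick, beyond the hinge (+x). In the stage frame, mm: (74, 0, 61) with the clip down, the tab sloping up away from the hinge by 0.5 rad; (80, 0, 34) fully open, sloping down by 0.2 rad. Moves with the clip.
- bar (a point): Centre of the clip's black cross bar (8 mm diameter, 22 mm long) at the tip of its 22 mm wide, 3 mm thick steel leaf, which runs straight from the hinge. In the stage frame, mm: (-12, 0, 24) with the clip down on the bare plate, (-10, 0, 61) fully open, 36 mm clear of the plate; the leaf's top at x = -2 is then at z = 58. Moves with the clip.
- clip (a joint): Clip angle, rad: 0 = down on the bare plate, 0.15 = down on the 8 mm thick chamber, 0.70 = fully open (stop). A light spring pulls it down but its stiff hinge keeps it wherever it is left, so it must be pushed all the way: about 4 N down on the tab opens it, 2 N down on the leaf near the bar lowers it; press with about 6 N or more at the end to make it grip.
- chamber: Blue counting chamber: a flat rigid plate 76 mm long (its x) x 36 mm wide (its y) x 8 mm thick with a pale window with two grey squares on top; lies flat on the bench; origin at the centre of its underside, z up; about 45 g. Either end may lead.
- spare: Orange counting chamber, a bystander of the same shape and size (76 x 36 x 8 mm, origin at the centre of its underside), also lying on the bench; not to be moved.

How it is judged (in metres and radians):
On the way, in this order (a step that is already met when the one before it is completed fails the run):
1. the clip is lifted open (above 0.55 rad) (value of joint clip above 0.55 rad), for 0.2 s.
2. the blue chamber lies on the stage beneath the open clip (value of joint clip above 0.5 rad and x of chamber in the frame of stage above -0.044 m and y of chamber in the frame of stage between -0.012 and 0.012 m and z of chamber in the frame of stage below 0.024 m and angle between the x axis of chamber and the x axis of stage, either way round below 0.2 rad), for 0.2 s.
At the end, for the whole second after the job is handed in: The blue chamber lies flat, window up and still on the stage plate, its leading edge within 12 mm of the stop posts, within 12 mm of the stage's centre line and 0.2 rad of its length, and the clip is down (0.09 to 0.22 rad) pressing on it (more than 0.2 N) (value of joint clip between 0.09 and 0.22 rad and contact force between clip and chamber above 0.2 N and x of chamber in the frame of stage between -0.044 and -0.026 m and y of chamber in the frame of stage between -0.012 and 0.012 m and z of chamber in the frame of stage between 0.017 and 0.023 m and angle between chamber's own z axis and vertical below 0.06 rad and angle between the x axis of chamber and the x axis of stage, either way round below 0.2 rad and linear speed of chamber below 0.02 m/s); the robot touches nothing.
It fails at once if the orange chamber is moved more than 20 mm (distance of spare from where it was at the start of the episode above 0.02 m).
It also fails if it takes over 64 s, if anything falls off the work surface, if the arm or the gripper's body presses on something with over 40 N, if the wrist force passes 120 N, or if a joint passes its speed limit or range.

ROBOT

A 7-joint arm with a two-finger parallel gripper is mounted at the origin on the work surface. World frame = base frame: x ahead of the robot, y to its left, z up, the work surface at z = 0. Lengths are in mm, angles in degrees, forces in N, time in s.
With the tool pointing down it reaches from about 400 to 925 mm from the base axis. Payload 5.6 kg.
Tool frame: the origin (TCP) lies midway between the tips of the shut fingers; the grasp point (between the pads) lies 19 mm behind it; z points along the fingers, y is the line along which they close (so a half turn about z gives the same grasp; the last joint's range is limited). The gripper opens to 85 mm and grips with 20 to 120 N. Pads are 22 mm wide; open, the fingers measure 114 mm over their backs; the gripper's body (76 mm by 85 mm) begins 54 mm behind the grasp point. The pads swing forward as they close: fully open they stand 13 mm farther back than shut.
Start: joints at [68.755, 26.786, -0.665, 91.828, 0.344, 61.387, -3.226], TCP at [209.233, -615.411, 200.79] pointing down, gripper open.
Joint ranges: [-144.91, 144.91], [-17.63, 115.5], [-89.93, 88.59], [15.96, 139.68], [-74.01, 254.01], [8.47, 105.57], [-167.45, 167.45]. Speed limits (degrees/s): [147.25, 147.25, 180, 180, 180, 180, 180].

INTERFACE

Orientations are given as [roll, pitch, yaw] about the fixed x, y, z axes, in that order (R = Rz(yaw) Ry(pitch) Rx(roll)).
In Python, from cell import r, cams gives the robot as it stands.
- The arm moves only by the shell command python3 -m crank 'ROWS' [FORCE]. ROWS is JSON, a list of rows, each an object with "claw": the finger opening in cm, from 0 to 8.54; "dp": the shift along the world's x, y, z in cm, a list of three; "twist": the turn, a rotation vector about the world's x, y, z in rad, a list of three. A call has 1 to 12 rows; each row is the pose to reach, as a shift and turn from the pose commanded when the call began; what a row does not reach only later rows make up. A row lasts 1/8 s, in which the tool goes at most 62.5 mm and 10.7 degrees, less where a joint would pass 70% of its speed; a pose out of reach is approached as far as the arm can. A call with a gripper value outside its range is refused whole. The fingers move at their own pace and stop on an object; FORCE is the grip in N (left out, the last holds). Time passes only in rows, so rows that repeat a pose let the fingers close. It gives the time, the measured TCP pose, the force, the opening and the grip force at its end, in the units of the state.
- r.sense(): the state, without advancing time (a new reading comes with each control period).
- cams.read_camera(name): name is "scene" or "top" or "wrist"; returns a dict with "image" (480x640x3 uint8, red, green, blue), "z_map" (480x640 float32, mm along the optical axis (not along the pixel's ray), 0 where there is no reading), "fx", "fy", "cx", "cy" (pixels), "world_to_cam" (4x4, takes a point from world to camera coordinates). Camera axes: x right, y down, z forward; pixel columns grow to the right and rows downward; lengths in mm; the calibration is good to about 2 mm. A picture is of the moment at which its call begins.
- r.job_done(): hands the job in; it is judged then, once.
The state is a dict: "time": time; "joint_positions": joint angles; "joint_vel": joint speeds; "effort": joint torques, N m; "tool_pos": TCP position; "orientation": TCP orientation; "contact_force": force on the tool from outside, world axes, zero at the start; "torque": the same for the moment, N m; "width": finger opening in mm; "finger_force": force on a finger pad.
Only numpy, scipy, OpenCV 4.12 (cv2) and the standard library are available. Lean on these libraries where they do the work, as an engineer would, in place of code of your own. Each camera call takes 0.05 s, during which the arm holds its last target. There are 200 camera calls.

## Working session

There is one attempt and no reset: what is moved stays moved. The work goes in short steps, Python scripts to look and compute and a shell command to move; the robot and the scene stay as the last step left them, time stands still between calls to the robot, and variables do not carry over. Pictures are saved under pics/ and viewed, at most 13 in all, crops included, and the job is handed in when it is done.

```bash
ls; mkdir -p pics; cat > h.py <<'E'
import numpy as np, cv2
from cell import r, cams
def save(name, fn):
    d=cams.read_camera(name); cv2.imwrite('pics/'+fn, cv2.cvtColor(d['image'],cv2.COLOR_RGB2BGR)); return d
def pts(d):
    v,u=np.mgrid[:480,:640]; z=d['z_map']
    P=np.stack([(u-d['cx'])/d['fx']*z,(v-d['cy'])/d['fy']*z,z,np.ones_like(z)],-1)
    return (P@np.linalg.inv(d['world_to_cam']).T)[...,:3]
E
python3 - <<'E'
from h import *
a=save('top','top0.png'); b=save('scene','scene0.png')
import pickle; pickle.dump((a,b),open('v0.pkl','wb'))
i=np.hstack([a['image'],b['image']]); i=cv2.resize(i,(800,300),interpolation=cv2.INTER_AREA)
P=pts(a); 
hsv=cv2.cvtColor(a['image'],cv2.COLOR_RGB2HSV)
for n,lo,hi in [('blue',(95,100,50),(130,255,255)),('orange',(8,130,80),(22,255,255)),('red',(0,150,80),(6,255,255))]:
    m=cv2.inRange(hsv,lo,hi); c=cv2.findContours(m,0,2)[0]
    for k in c:
        if cv2.contourArea(k)>80:
            mm=np.zeros_like(m); cv2.drawContours(mm,[k],-1,1,-1); q=P[(mm>0)&(a['z_map']>0)]
            rc=cv2.minAreaRect(q[:,:2].astype(np.float32)); print(n,cv2.contourArea(k),cv2.boundingRect(k),rc,np.median(q,0))
E
```

```text
pics
blue 812.5 (191, 245, 26, 44) ((496.8330383300781, 261.14306640625), (41.25041961669922, 81.5500717163086), 84.89518737792969) [495.89460859 259.12614076   7.33131747]
orange 801.0 (275, 263, 22, 42) ((468.1112976074219, 101.26994323730469), (80.44139862060547, 39.518531799316406), 3.9130282402038574) [467.0583844  100.85681699   7.32915111]
orange 1014.0 (125, 124, 35, 57) ((721.3372802734375, 382.52008056640625), (41.98762130737305, 116.77964782714844), 83.50627899169922) [704.05450275 374.50468675  51.97819233]
orange 343.0 (100, 123, 24, 25) ((716.6294555664062, 406.7572937011719), (31.861364364624023, 39.388221740722656), 70.89904022216797) [716.55250448 406.20840996 116.39056752]
red 221.5 (434, 196, 20, 16) ((630.042236328125, -195.4421844482422), (35.333160400390625, 60.287132263183594), 55.1501350402832) [ 620.00279587 -189.45264175   60.58441151]
```

View pics/top0.png

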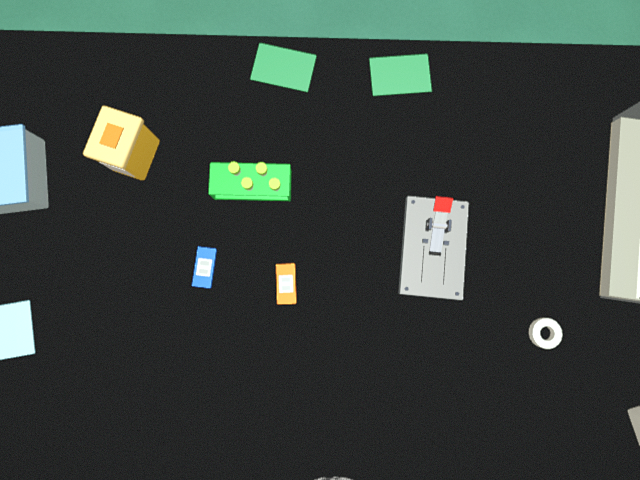

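View pics/scene0.png

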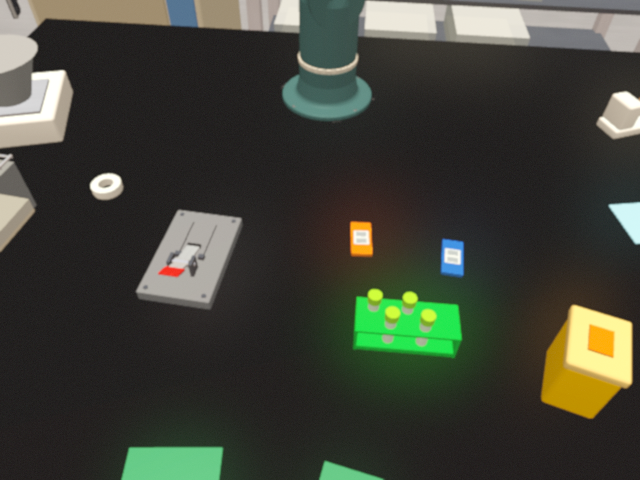

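The top view shows the stage at pixel (434,247), with the red tab at its far end (443,204). The blue chamber is at (204,267), the orange one at (286,284), and the clip is down.

```bash
python3 - <<'E'
from h import *
import pickle; a,b=pickle.load(open('v0.pkl','rb'))
P=pts(a); hsv=cv2.cvtColor(a['image'],cv2.COLOR_RGB2HSV)
u0=np.zeros((480,640),bool); u0[170:320,380:490]=1
m=u0&(abs(P[...,2]-20)<5)&(a['image'].min(2)>60)
q=P[m][:,:2].astype(np.float32); print('stage',cv2.minAreaRect(q),np.median(P[m],0))
def rayrect(mask,z):
    k=max(cv2.findContours(mask,0,2)[0],key=cv2.contourArea); c=cv2.convexHull(k)[:,0].astype(float)
    W=np.linalg.inv(a['world_to_cam']); d=np.stack([(c[:,0]-a['cx'])/a['fx'],(c[:,1]-a['cy'])/a['fy'],np.ones(len(c))],1)@W[:3,:3].T
    o=W[:3,3]; p=o+d*((z-o[2])/d[:,2])[:,None]; return cv2.minAreaRect(p[:,:2].astype(np.float32))
print(rayrect(m.astype(np.uint8),20))
mb=cv2.inRange(hsv,(95,100,50),(130,255,255)); mb[:, :180]=0; mb[:,230:]=0; print('blue',rayrect(mb,8))
mo=cv2.inRange(hsv,(8,130,80),(22,255,255)); mo[:250]=0; print('or',rayrect(mo,8))
# red
mr=cv2.inRange(hsv,(0,150,80),(6,255,255))>0; mr&=u0; print('tab',np.median(P[mr],0),P[mr].min(0),P[mr].max(0))
print(np.linalg.inv(a['world_to_cam'])[:3,3]); s=r.sense(); print(s['tool_pos'],s['orientation'],s['joint_positions'],s['width'])
E
```

```text
stage ((543.46923828125, -182.4189453125), (120.644287109375, 190.17733764648438), 85.63545227050781) [ 527.09248396 -174.34614076   19.46022875]
((543.0106201171875, -181.7728729248047), (120.38548278808594, 189.32223510742188), 85.54082489013672)
blue ((496.2037048339844, 258.9268798828125), (40.11604690551758, 80.6421890258789), 84.431396484375)
or ((467.91998291015625, 100.65367126464844), (79.69251251220703, 39.13536071777344), 3.8716609477996826)
tab [ 619.74328777 -189.42074893   60.64094453] [ 446.61829876 -226.62432936   -4.19393592] [647.96584936  39.86011718 898.23666684]
[446.61829876  39.86011718 898.23666684]
[ 208.98343255 -614.9066098   199.91824731] [-1.79907172e+02  8.54936980e-03  1.87750698e+01] [68.75613256 26.83260743 -0.66192099 91.8751796   0.34442056 61.38734188
 -3.22488956] 85.30075648207549
```

```bash
python3 -m crank '[{"claw":0,"dp":[5,8,3],"twist":[0,0,-0.1]},{"claw":0,"dp":[8,12,3],"twist":[0,0,-0.2]},{"claw":0,"dp":[12,17,3],"twist":[0,0,-0.3]},{"claw":0,"dp":[16,21,3],"twist":[0,0,-0.405]},{"claw":0,"dp":[20,25,2],"twist":[0,0,-0.405]},{"claw":0,"dp":[24,29,1],"twist":[0,0,-0.405]},{"claw":0,"dp":[28,33,0],"twist":[0,0,-0.405]},{"claw":0,"dp":[33,37,-2],"twist":[0,0,-0.405]},{"claw":0,"dp":[38,40,-4],"twist":[0,0,-0.405]},{"claw":0,"dp":[41.4,42.7,-6],"twist":[0,0,-0.405]},{"claw":0,"dp":[41.4,42.7,-8],"twist":[0,0,-0.405]},{"claw":0,"dp":[41.4,42.7,-8],"twist":[0,0,-0.405]}]'
python3 - <<'E'
from h import *
s=r.sense(); print(s['tool_pos'],s['orientation'],s['width'],s['contact_force'],s['time'])
d=save('wrist','w1.png')
E
```

```text
time: 1.6
tool_pos: [621.0, -188.6, 118.3]
orientation: [-180.0, 0.3, -4.4]
contact_force: [0.1, -0.1, 0.0]
width: 0.2
finger_force: 0.0
[ 620.99656965 -188.58308496  118.25879485] [-179.98961893    0.30743004   -4.43593351] 0.20797686576789612 [ 0.05592559 -0.08980654  0.02461345] 1.6
```

View pics/w1.png

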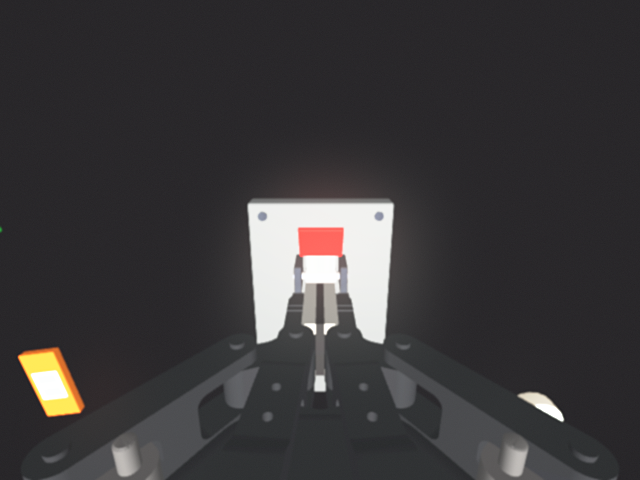

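The wrist view shows the red tab at (321,241), in line with the shut fingers at (320,310). I'll press straight down.

```bash
python3 -m crank '[{"claw":0,"dp":[0.2,0,-3]},{"claw":0,"dp":[0.2,0,-4.5]},{"claw":0,"dp":[0.2,0,-5.2]},{"claw":0,"dp":[0.2,0,-5.8]},{"claw":0,"dp":[0.2,0,-6.4]},{"claw":0,"dp":[0.2,0,-6.9]},{"claw":0,"dp":[0.2,0,-7.4]},{"claw":0,"dp":[0.2,0,-7.8]},{"claw":0,"dp":[0.2,0,-7.8]}]'
```

```text
$[0]: bad value
```

```bash
python3 -m crank '[{"claw":0,"dp":[0.2,0,-3],"twist":[0,0,0]},{"claw":0,"dp":[0.2,0,-4.5],"twist":[0,0,0]},{"claw":0,"dp":[0.2,0,-5.2],"twist":[0,0,0]},{"claw":0,"dp":[0.2,0,-5.8],"twist":[0,0,0]},{"claw":0,"dp":[0.2,0,-6.4],"twist":[0,0,0]},{"claw":0,"dp":[0.2,0,-6.9],"twist":[0,0,0]},{"claw":0,"dp":[0.2,0,-7.4],"twist":[0,0,0]},{"claw":0,"dp":[0.2,0,-7.8],"twist":[0,0,0]},{"claw":0,"dp":[0.2,0,-7.8],"twist":[0,0,0]}]'
```

```text
time: 2.78
tool_pos: [625.0, -188.3, 42.4]
orientation: [-180.0, 0.0, -4.4]
contact_force: [-0.4, 0.7, 0.7]
width: 0.1
finger_force: 0.0
```

```bash
python3 -m crank '[{"claw":0,"dp":[0,0,-0.3],"twist":[0,0,0]},{"claw":0,"dp":[0,0,-0.5],"twist":[0,0,0]},{"claw":0,"dp":[0,0,-0.6],"twist":[0,0,0]},{"claw":0,"dp":[0,0,-0.6],"twist":[0,0,0]}]'
python3 - <<'E'
from h import *
d=save('scene','s2.png'); cv2.imwrite('pics/s2c.png',cv2.resize(cv2.cvtColor(d['image'],cv2.COLOR_RGB2BGR)[160:340,90:290],None,fx=3,fy=3))
E
```

```text
time: 3.28
tool_pos: [625.4, -188.4, 37.0]
orientation: [180.0, -0.0, -4.4]
contact_force: [-0.3, -0.2, 0.4]
width: 0.2
finger_force: 0.5
```

View pics/s2c.png

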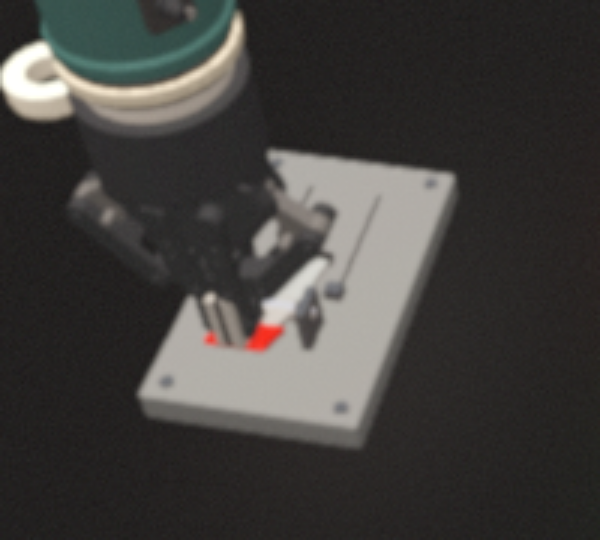

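The fingers are on the tab at crop (235,340), and the leaf is already raised at (300,280). I'll keep going down until the stop resists.

```bash
python3 -m crank '[{"claw":0,"dp":[0,0,-0.2],"twist":[0,0,0]},{"claw":0,"dp":[0,0,-0.3],"twist":[0,0,0]},{"claw":0,"dp":[0,0,-0.4],"twist":[0,0,0]},{"claw":0,"dp":[0,0,-0.4],"twist":[0,0,0]}]'

```

```text
time: 3.82
tool_pos: [626.4, -188.5, 33.4]
orientation: [180.0, -0.1, -4.4]
contact_force: [2.5, -0.9, 4.3]
width: 0.1
finger_force: 2.1
```

```bash
python3 -m crank '[{"claw":0,"dp":[0,0,-0.2],"twist":[0,0,0]},{"claw":0,"dp":[0,0,-0.4],"twist":[0,0,0]},{"claw":0,"dp":[0,0,-0.4],"twist":[0,0,0]}]'

```

```text
time: 4.2
tool_pos: [623.8, -188.3, 27.9]
orientation: [-180.0, 0.2, -4.4]
contact_force: [1.4, 0.5, 1.5]
width: 0.1
finger_force: 0.9
```

```bash
python3 -m crank '[{"claw":0,"dp":[0,0,3],"twist":[0,0,0]},{"claw":0,"dp":[0,0,8],"twist":[0,0,0]},{"claw":0,"dp":[0,4,14],"twist":[0,0,0]},{"claw":0,"dp":[0,10,14],"twist":[0,0,0]},{"claw":0,"dp":[0,16,14],"twist":[0,0,0]},{"claw":0,"dp":[0,20,14],"twist":[0,0,0]},{"claw":0,"dp":[0,20,14],"twist":[0,0,0]}]'
python3 - <<'E'
from h import *
d=save('top','t3.png'); P=pts(d); O=np.array([543.3,-182]); c,s=np.cos(np.radians(-4.4)),np.sin(np.radians(-4.4)); R=np.array([[c,-s],[s,c]])
Q=P.copy(); Q[...,:2]=(P[...,:2]-O)@R
i=d['image']; 
reg=(abs(Q[...,0])<110)&(abs(Q[...,1])<9)&(Q[...,2]>5)&(Q[...,2]<90)
for x in range(-90,100,5):
    m=reg&(abs(Q[...,0]-x)<2.5)
    if m.any(): print(x,np.median(Q[m][:,2]).round(1),np.median(i[m],0),end='; ')
cv2.imwrite('pics/t3c.png',cv2.resize(cv2.cvtColor(i,cv2.COLOR_RGB2BGR)[180:310,385:485],None,fx=4,fy=4))
E
```

```text
time: 5.08
tool_pos: [623.3, 16.7, 167.6]
orientation: [-179.9, 0.2, -4.0]
contact_force: [0.3, 0.1, 0.8]
width: 0.2
finger_force: 0.0
90 56.1 [229.  78.  71.];
```

View pics/t3c.png

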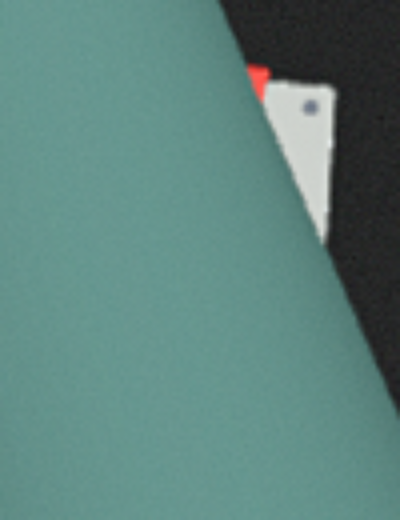

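The arm blocks the top view; only the tab's corner shows, at crop (258,75). I'll use the scene camera depth instead.

```bash
cat >> h.py <<'E'
O=np.array([543.3,-182]); _c,_s=np.cos(np.radians(-4.4)),np.sin(np.radians(-4.4)); R=np.array([[_c,-_s],[_s,_c]])
def prof(d):
    Q=pts(d); Q[...,:2]=(Q[...,:2]-O)@R; i=d['image']
    reg=(abs(Q[...,1])<9)&(Q[...,2]>5)&(Q[...,2]<90)
    for x in range(-90,100,6):
        m=reg&(abs(Q[...,0]-x)<3)
        if m.any(): print(x,np.percentile(Q[m][:,2],[10,50,90]).round(),m.sum(),end='; ')
    hsv=cv2.cvtColor(i,cv2.COLOR_RGB2HSV); m=(cv2.inRange(hsv,(0,130,80),(6,255,255))>0)&(abs(Q[...,0])<120)&(abs(Q[...,1])<30)
    q=Q[m]; q=q[np.argsort(q[:,0])]; print('\nred',len(q),q[::max(1,len(q)//12)].round(1).tolist())
E
python3 - <<'E'
from h import *
d=save('scene','s3.png'); prof(d); cv2.imwrite('pics/s3c.png',cv2.resize(cv2.cvtColor(d['image'],cv2.COLOR_RGB2BGR)[180:330,110:290],None,fx=3,fy=3))
E
```

```text
-90 [18. 19. 20.] 18; -84 [18. 19. 21.] 23; -78 [17. 19. 20.] 26; -72 [18. 19. 19.] 22; -66 [17. 19. 21.] 26; -60 [17. 19. 20.] 26; -54 [17. 18. 20.] 22; -48 [18. 19. 20.] 23; -42 [18. 19. 20.] 27; -36 [17. 19. 20.] 27; -30 [17. 19. 20.] 17; -24 [18. 19. 19.] 6; -18 [18. 19. 34.] 9; -12 [19. 35. 37.] 40; -6 [19. 34. 35.] 33; 0 [19. 35. 36.] 35; 6 [19. 36. 37.] 28; 12 [36. 37. 38.] 28; 18 [36. 37. 38.] 28; 24 [38. 38. 40.] 27; 30 [38. 39. 40.] 29; 36 [18. 30. 44.] 20; 42 [19. 44. 46.] 46; 48 [18. 43. 44.] 46; 54 [18. 44. 46.] 38; 60 [17. 46. 48.] 42; 66 [17. 20. 49.] 48; 72 [18. 20. 52.] 57; 78 [18. 21. 55.] 64; 84 [18. 20. 56.] 61; 90 [18. 55. 58.] 73; 96 [ 7. 16. 20.] 78; 
red 219 [[66.3, 4.8, 47.8], [69.9, -9.4, 51.4], [72.6, -1.9, 51.5], [74.5, 13.5, 52.3], [77.2, -9.6, 52.8], [79.6, 7.8, 54.7], [81.1, -9.2, 55.2], [83.5, 14.3, 56.1], [85.7, -10.5, 55.7], [87.7, 14.3, 56.4], [90.0, -14.8, 57.6], [91.5, -4.8, 56.8], [93.0, 10.1, 57.2]]
```

View pics/s3c.png

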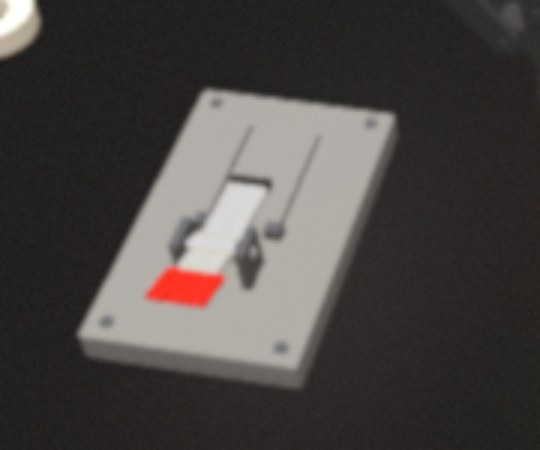

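The scene view shows the clip at only about 0.15 rad, with the tab at crop (185,287). The fingers slipped past the tab's outer end, so I'll retry farther in and check alignment with the wrist depth first.

```bash
python3 -m crank '[{"claw":0,"dp":[-1,-6,0],"twist":[0,0,0]},{"claw":0,"dp":[-1,-12,0],"twist":[0,0,0]},{"claw":0,"dp":[-1,-18,0],"twist":[0,0,0]},{"claw":0,"dp":[-1,-20,-3],"twist":[0,0,0]},{"claw":0,"dp":[-1,-20,-7.4],"twist":[0,0,0]},{"claw":0,"dp":[-1,-20,-7.4],"twist":[0,0,0]},{"claw":0,"dp":[-1,-20,-7.4],"twist":[0,0,0]}]'
python3 - <<'E'
from h import *
d=save('wrist','w4.png'); prof(d)
s=r.sense(); t=s['tool_pos']; print(t,(np.array(t[:2])-O)@R)
p=d['world_to_cam']@np.r_[t,1]; print('tcp px',d['fx']*p[0]/p[2]+d['cx'],d['fy']*p[1]/p[2]+d['cy'],p[2])
Q=pts(d); Q[...,:2]=(Q[...,:2]-O)@R
u=int(d['fx']*p[0]/p[2]+d['cx'])
for v in range(200,400,6): print(v,Q[v,u-12].round().tolist(),end=' ')
E
```

```text
time: 6.05
tool_pos: [615.6, -189.3, 95.8]
orientation: [180.0, -0.0, -4.5]
contact_force: [0.5, 0.5, 0.1]
width: -0.2
finger_force: 0.0
-90 [19. 20. 21.] 57; -84 [19. 20. 21.] 71; -78 [20. 20. 21.] 63; -72 [19. 20. 21.] 64; -66 [19. 20. 21.] 58; -60 [19. 20. 21.] 41; 36 [45. 45. 45.] 1; 42 [44. 45. 46.] 26; 48 [43. 44. 46.] 203; 54 [45. 46. 47.] 166; 60 [47. 48. 49.] 171; 66 [49. 50. 51.] 169; 72 [51. 52. 53.] 198; 78 [53. 54. 55.] 202; 84 [20. 56. 57.] 283; 90 [20. 57. 59.] 408; 96 [11. 20. 58.] 320; 
red 1568 [[67.9, -8.0, 49.8], [70.3, -4.6, 52.2], [72.8, -7.9, 53.1], [75.1, 7.5, 53.5], [77.4, -7.9, 54.1], [79.7, -8.5, 54.7], [81.9, -13.8, 55.1], [84.2, -13.1, 55.8], [86.2, -16.2, 57.6], [88.3, -3.9, 57.9], [90.5, 8.4, 58.3], [92.4, 5.2, 58.2], [93.9, -9.0, 58.6]]
[ 616.23435859 -188.98488836   96.53807574] [73.25527681 -1.36884905]
tcp px 316.7544170607022 275.05234862670875 188.08263582727528
200 [98.0, 9.0, 12.0] 206 [95.0, 9.0, 21.0] 212 [90.0, 9.0, 20.0] 218 [86.0, 9.0, 20.0] 224 [92.0, 7.0, 60.0] 230 [88.0, 7.0, 58.0] 236 [83.0, 7.0, 56.0] 242 [78.0, 7.0, 54.0] 248 [74.0, 8.0, 54.0] 254 [69.0, 8.0, 51.0] 260 [63.0, 8.0, 49.0] 266 [58.0, 8.0, 46.0] 272 [52.0, 8.0, 44.0] 278 [47.0, 8.0, 44.0] 284 [43.0, 8.0, 46.0] 290 [26.0, 10.0, 22.0] 296 [85.0, 3.0, 143.0] 302 [85.0, 3.0, 149.0] 308 [84.0, 3.0, 152.0] 314 [85.0, 3.0, 158.0] 320 [85.0, 3.0, 162.0] 326 [86.0, 2.0, 167.0] 332 [86.0, 2.0, 170.0] 338 [86.0, 2.0, 174.0] 344 [86.0, 2.0, 177.0] 350 [86.0, 2.0, 180.0] 356 [87.0, 2.0, 184.0] 362 [86.0, 2.0, 186.0] 368 [91.0, 1.0, 195.0] 374 [89.0, 1.0, 194.0] 380 [87.0, 1.0, 194.0] 386 [85.0, 1.0, 195.0] 392 [84.0, 1.0, 195.0] 398 [81.0, 1.0, 194.0]
```

View pics/w4.png

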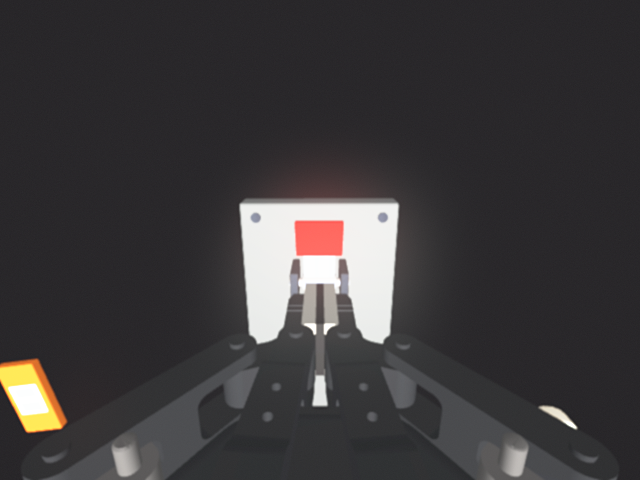

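The tab is at (319,238) and the fingertips end at about (320,283), centred on it. I'll check where the fingertip bottom really is.

```bash
python3 - <<'E'
from h import *
d=save('wrist','w5.png'); Q=pts(d); Q[...,:2]=(Q[...,:2]-O)@R
print(d['fx'],np.linalg.inv(d['world_to_cam'])[:3,3].round())
for u in (309,314,330):
  print(u,[(v,Q[v,u].round().tolist(),d['z_map'][v,u].round()) for v in range(276,330,4)])
E
```

```text
339.65989422240216 [ 695. -196.  270.]
309 [(276, [49.0, 5.0, 43.0], np.float32(248.0)), (280, [46.0, 5.0, 45.0], np.float32(247.0)), (284, [86.0, 2.0, 134.0], np.float32(149.0)), (288, [85.0, 2.0, 136.0], np.float32(147.0)), (292, [86.0, 2.0, 141.0], np.float32(142.0)), (296, [86.0, 2.0, 144.0], np.float32(140.0)), (300, [85.0, 2.0, 147.0], np.float32(138.0)), (304, [86.0, 2.0, 151.0], np.float32(133.0)), (308, [86.0, 1.0, 154.0], np.float32(131.0)), (312, [86.0, 1.0, 157.0], np.float32(128.0)), (316, [86.0, 1.0, 159.0], np.float32(125.0)), (320, [85.0, 1.0, 162.0], np.float32(123.0)), (324, [85.0, 1.0, 164.0], np.float32(121.0)), (328, [87.0, 1.0, 169.0], np.float32(116.0))]
314 [(276, [49.0, 1.0, 44.0], np.float32(247.0)), (280, [46.0, 1.0, 45.0], np.float32(247.0)), (284, [86.0, -0.0, 133.0], np.float32(151.0)), (288, [86.0, -0.0, 137.0], np.float32(147.0)), (292, [86.0, -0.0, 141.0], np.float32(143.0)), (296, [85.0, -0.0, 143.0], np.float32(141.0)), (300, [86.0, -0.0, 148.0], np.float32(136.0)), (304, [86.0, -0.0, 151.0], np.float32(133.0)), (308, [86.0, -0.0, 154.0], np.float32
[... 207 characters left out ...]
.0, -1.0, 165.0], np.float32(121.0))]
330 [(276, [49.0, -10.0, 45.0], np.float32(246.0)), (280, [47.0, -10.0, 45.0], np.float32(246.0)), (284, [86.0, -7.0, 133.0], np.float32(151.0)), (288, [85.0, -7.0, 136.0], np.float32(148.0)), (292, [86.0, -7.0, 140.0], np.float32(144.0)), (296, [86.0, -7.0, 144.0], np.float32(140.0)), (300, [86.0, -7.0, 147.0], np.float32(137.0)), (304, [86.0, -7.0, 151.0], np.float32(133.0)), (308, [86.0, -7.0, 154.0], np.float32(131.0)), (312, [86.0, -7.0, 157.0], np.float32(128.0)), (316, [86.0, -6.0, 160.0], np.float32(125.0)), (320, [85.0, -6.0, 161.0], np.float32(124.0)), (324, [86.0, -6.0, 166.0], np.float32(119.0)), (328, [86.0, -6.0, 168.0], np.float32(117.0))]
```

The visible fingertips sit about 32 mm above the reported TCP. This fits the first contact, so the press simply stopped short and didn't slip. I'll go back out over the tab and press deeper.

```bash
python3 -m crank '[{"claw":0,"dp":[0.7,0,-3],"twist":[0,0,0]},{"claw":0,"dp":[0.7,0,-5.5],"twist":[0,0,0]},{"claw":0,"dp":[0.7,0,-6.2],"twist":[0,0,0]},{"claw":0,"dp":[0.7,0,-6.8],"twist":[0,0,0]},{"claw":0,"dp":[0.7,0,-7.3],"twist":[0,0,0]},{"claw":0,"dp":[0.7,0,-7.7],"twist":[0,0,0]},{"claw":0,"dp":[0.7,0,-8.1],"twist":[0,0,0]},{"claw":0,"dp":[0.7,0,-8.5],"twist":[0,0,0]},{"claw":0,"dp":[0.7,0,-8.5],"twist":[0,0,0]}]'
python3 - <<'E'
from h import *
d=cams.read_camera('scene'); prof(d)
E
```

```text
time: 7.28
tool_pos: [622.6, -188.5, 9.7]
orientation: [180.0, -0.0, -4.4]
contact_force: [3.0, -0.1, 3.7]
width: 0.1
finger_force: 1.9
-90 [17. 19. 20.] 21; -84 [17. 19. 21.] 24; -78 [17. 19. 20.] 25; -72 [18. 18. 20.] 19; -66 [17. 19. 20.] 30; -60 [17. 19. 21.] 23; -54 [17. 18. 19.] 23; -48 [18. 19. 20.] 27; -42 [17. 19. 20.] 18; -36 [18. 19. 20.] 19; -30 [18. 19. 20.] 12; -24 [21. 21. 21.] 1; -12 [55. 56. 58.] 18; -6 [51. 53. 56.] 32; 0 [50. 51. 52.] 4; 12 [45. 47. 49.] 5; 18 [45. 47. 48.] 15; 24 [45. 45. 46.] 18; 30 [43. 44. 46.] 11; 36 [18. 20. 20.] 5; 42 [17. 19. 20.] 12; 48 [18. 19. 20.] 10; 54 [18. 19. 20.] 4; 60 [19. 39. 40.] 6; 66 [17. 18. 32.] 4; 72 [18. 18. 18.] 2; 78 [43. 64. 84.] 2; 84 [18. 42. 85.] 50; 90 [20. 57. 84.] 260; 96 [ 8. 17. 38.] 97; 
red 176 [[68.2, 8.6, 38.5], [75.8, 11.9, 41.1], [79.9, 11.3, 38.6], [83.1, 13.6, 53.1], [85.6, 7.1, 39.8], [87.1, -8.9, 38.0], [88.5, 11.4, 39.4], [89.8, 11.7, 38.7], [90.8, 7.3, 38.9], [91.6, 5.5, 44.6], [92.6, 2.9, 37.7], [93.8, 6.5, 37.6], [95.1, 9.0, 39.8]]
```

```bash
python3 -m crank '[{"claw":0,"dp":[0,0,-0.3],"twist":[0,0,0]},{"claw":0,"dp":[0,0,-0.6],"twist":[0,0,0]},{"claw":0,"dp":[0,0,-0.8],"twist":[0,0,0]},{"claw":0,"dp":[0,0,-0.8],"twist":[0,0,0]}]'
python3 - <<'E'
from h import *
d=cams.read_camera('scene'); prof(d)
E
```

```text
time: 7.82
tool_pos: [622.2, -188.6, 4.3]
orientation: [180.0, 0.0, -4.4]
contact_force: [-3.8, 0.9, 20.7]
width: 0.1
finger_force: 9.3
-90 [17. 19. 20.] 19; -84 [17. 19. 20.] 25; -78 [18. 19. 20.] 26; -72 [17. 19. 20.] 20; -66 [17. 18. 20.] 24; -60 [17. 19. 20.] 24; -54 [18. 19. 20.] 23; -48 [18. 19. 20.] 30; -42 [17. 19. 20.] 24; -36 [17. 19. 20.] 22; -30 [17. 19. 20.] 23; -24 [18. 19. 21.] 16; -18 [20. 20. 20.] 1; -12 [63. 64. 65.] 9; -6 [60. 64. 66.] 35; 0 [57. 59. 61.] 20; 6 [57. 57. 58.] 6; 18 [48. 50. 51.] 3; 24 [46. 48. 50.] 16; 30 [43. 46. 48.] 22; 36 [42. 44. 46.] 7; 42 [18. 19. 20.] 6; 48 [18. 19. 20.] 10; 54 [18. 18. 20.] 6; 60 [34. 35. 35.] 2; 66 [38. 38. 38.] 1; 72 [33. 33. 33.] 1; 78 [31. 33. 85.] 7; 84 [30. 49. 80.] 39; 90 [26. 54. 84.] 273; 96 [ 8. 17. 32.] 94; 
red 192 [[68.5, 13.0, 34.9], [74.1, 12.8, 31.6], [79.1, 9.7, 32.1], [81.8, -13.7, 32.7], [84.5, -14.7, 30.9], [86.4, 12.4, 31.9], [87.8, 7.0, 35.0], [88.4, -7.9, 32.3], [89.7, -12.8, 30.2], [90.8, 13.7, 30.3], [91.9, 0.8, 28.6], [93.6, -11.8, 27.8]]
```

The clip is fully open: the bar top is at z≈65 and there are 20 N against the stop. Next is the blue chamber.

```bash
python3 -m crank '[{"claw":0,"dp":[0,0,5],"twist":[0,0,0]},{"claw":0,"dp":[0,0,11],"twist":[0,0,0]},{"claw":0,"dp":[-1,5,15],"twist":[0,0,0]},{"claw":6,"dp":[-3,11,15],"twist":[0,0,0]},{"claw":6,"dp":[-6,16.5,15],"twist":[0,0,-0.02]},{"claw":6,"dp":[-8,22,15],"twist":[0,0,-0.02]},{"claw":6,"dp":[-10,27.5,15],"twist":[0,0,-0.02]},{"claw":6,"dp":[-12,33,14],"twist":[0,0,-0.02]},{"claw":6,"dp":[-14,38.5,11],"twist":[0,0,-0.02]},{"claw":6,"dp":[-15,45,8],"twist":[0,0,-0.02]},{"claw":6,"dp":[-15,45,6],"twist":[0,0,-0.02]},{"claw":6,"dp":[-15,45,6],"twist":[0,0,-0.02]}]'
python3 - <<'E'
from h import *
prof(cams.read_camera('scene'))
d=save('wrist','w6.png'); P=pts(d); s=r.sense(); print(s['tool_pos'],s['orientation'],s['width'],s['time'])
hsv=cv2.cvtColor(d['image'],cv2.COLOR_RGB2HSV); m=cv2.inRange(hsv,(95,100,50),(130,255,255)); k=max(cv2.findContours(m,0,2)[0],key=cv2.contourArea)
mm=np.zeros_like(m); cv2.drawContours(mm,[k],-1,1,-1); q=P[mm>0]; q=q[q[:,2]>3]; print(cv2.minAreaRect(q[:,:2].astype(np.float32)),np.median(q,0),len(q))
E
```

```text
time: 9.38
tool_pos: [468.7, 260.8, 59.1]
orientation: [179.7, 0.4, -5.4]
contact_force: [0.7, -0.0, 0.8]
width: 60.5
finger_force: 0.0
-90 [17. 19. 20.] 21; -84 [17. 18. 20.] 27; -78 [18. 19. 20.] 20; -72 [18. 19. 20.] 27; -66 [18. 19. 20.] 24; -60 [18. 19. 21.] 22; -54 [17. 19. 20.] 26; -48 [17. 18. 20.] 29; -42 [17. 19. 20.] 18; -36 [18. 19. 20.] 25; -30 [18. 19. 19.] 21; -24 [17. 18. 20.] 20; -18 [17. 19. 20.] 25; -12 [18. 20. 64.] 27; -6 [18. 61. 65.] 69; 0 [18. 57. 60.] 65; 6 [18. 55. 57.] 50; 12 [50. 53. 55.] 41; 18 [48. 51. 53.] 47; 24 [46. 48. 50.] 42; 30 [43. 45. 48.] 45; 36 [18. 43. 46.] 30; 42 [18. 44. 45.] 51; 48 [19. 40. 43.] 57; 54 [20. 38. 40.] 45; 60 [35. 37. 38.] 38; 66 [34. 35. 37.] 37; 72 [33. 34. 36.] 42; 78 [32. 34. 35.] 37; 84 [31. 33. 34.] 44; 90 [18. 30. 32.] 66; 96 [ 8. 16. 30.] 92; 
red 307 [[68.0, -10.5, 34.0], [70.4, 14.9, 32.6], [72.9, -10.0, 35.1], [75.1, -9.7, 32.8], [77.3, -11.6, 35.1], [79.3, 0.1, 32.8], [81.9, -10.2, 33.6], [83.8, -15.2, 29.8], [86.1, -0.9, 30.9], [87.8, -14.7, 32.5], [90.2, 4.1, 32.3], [92.3, -15.0, 30.5], [94.6, -9.4, 29.7]]
[471.74587128 259.99809604  61.4570867 ] [ 1.79874471e+02  9.80998610e-02 -5.62915980e+00] 59.9437514489466 9.475
((504.9908752441406, 256.8818359375), (36.128177642822266, 90.03428649902344), 84.52412414550781) [501.03930827 257.25128608   8.20188554] 5781
```

View pics/w6.png

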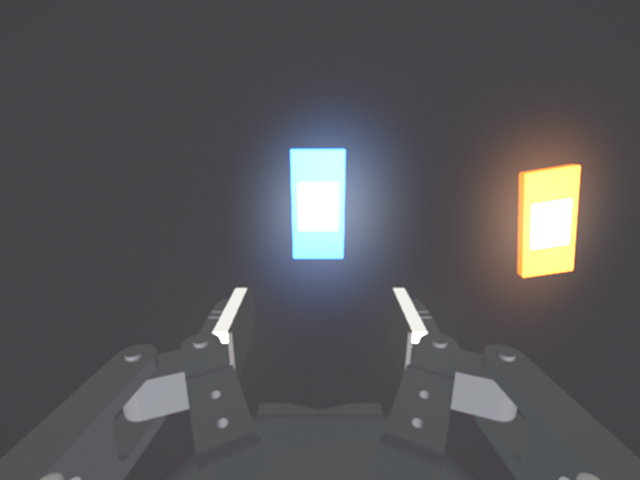

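The blue chamber is centred between the fingers, at (318,204) with the near edge at v=258. The tips are at (240,290) and (400,290). I'll measure tip height and the chamber's near edge.

```bash
python3 - <<'E'
from h import *
d=cams.read_camera('wrist'); P=pts(d); s=r.sense(); print(s['tool_pos'],d['cx'],d['cy'])
for v in range(284,340,6):
  print(v,[ (u,P[v,u].round().tolist()) for u in (232,238,244,396,402,408) if d['z_map'][v,u]<220])
hsv=cv2.cvtColor(d['image'],cv2.COLOR_RGB2HSV); m=cv2.inRange(hsv,(90,80,50),(130,255,255)); k=max(cv2.findContours(m,0,2)[0],key=cv2.contourArea)
mm=np.zeros_like(m); cv2.drawContours(mm,[k],-1,1,-1); q=P[(mm>0)]; q=q[(q[:,2]>6.5)&(q[:,2]<11)]
print(cv2.minAreaRect(q[:,:2].astype(np.float32)),np.percentile(q,[1,99],axis=0))
E
```

```text
[472.5975581  260.03232221  62.1765176 ] 319.5450457799376 234.67395978020267
284 []
290 [(238, [487.0, 292.0, 103.0]), (244, [487.0, 290.0, 103.0]), (396, [480.0, 225.0, 103.0]), (402, [480.0, 222.0, 103.0])]
296 [(232, [488.0, 294.0, 109.0]), (238, [487.0, 291.0, 108.0]), (244, [487.0, 289.0, 108.0]), (396, [481.0, 226.0, 108.0]), (402, [481.0, 224.0, 109.0]), (408, [481.0, 221.0, 109.0])]
302 [(232, [487.0, 292.0, 114.0]), (238, [487.0, 290.0, 113.0]), (244, [486.0, 288.0, 112.0]), (396, [481.0, 227.0, 114.0]), (402, [481.0, 225.0, 114.0]), (408, [481.0, 223.0, 114.0])]
308 [(232, [488.0, 291.0, 120.0]), (238, [487.0, 289.0, 119.0]), (244, [485.0, 288.0, 115.0]), (396, [480.0, 228.0, 116.0]), (402, [481.0, 226.0, 119.0]), (408, [481.0, 224.0, 118.0])]
314 [(232, [487.0, 290.0, 122.0]), (238, [487.0, 288.0, 123.0]), (244, [483.0, 288.0, 115.0]), (396, [477.0, 228.0, 116.0]), (402, [481.0, 227.0, 124.0]), (408, [481.0, 225.0, 123.0])]
320 [(232, [487.0, 289.0, 127.0]), (238, [486.0, 288.0, 125.0]), (244, [480.0, 288.0, 116.0]), (396, [475.0, 228.0, 118.0]), (402, [480.0, 228.0, 126.0]), (408, [480.0, 226.0, 126.0])]
326 [(232, [487.0, 288.0, 131.0]), (238, [484.0, 288.0, 126.0]), (244, [478.0, 289.0, 116.0]), (396, [473.0, 229.0, 118.0]), (402, [478.0, 228.0, 126.0]), (408, [481.0, 227.0, 131.0])]
332 [(232, [486.0, 288.0, 134.0]), (238, [481.0, 288.0, 125.0]), (244, [475.0, 289.0, 117.0]), (396, [471.0, 229.0, 119.0]), (402, [477.0, 228.0, 128.0]), (408, [482.0, 228.0, 136.0])]
338 [(232, [485.0, 288.0, 135.0]), (238, [478.0, 289.0, 125.0]), (244, [474.0, 289.0, 118.0]), (396, [469.0, 229.0, 121.0]), (402, [476.0, 229.0, 130.0]), (408, [479.0, 228.0, 135.0])]
((497.56219482421875, 257.5657043457031), (35.98664093017578, 75.99569702148438), 84.57861328125) [[460.71770954 238.27148234   6.71519762]
 [535.16139699 276.57874376   9.80170465]]
```

```bash
python3 -m crank '[{"claw":6,"dp":[0,0.15,-4],"twist":[0,0,0]},{"claw":6,"dp":[0,0.15,-7],"twist":[0,0,0]},{"claw":6,"dp":[0,0.15,-8.5],"twist":[0,0,0]},{"claw":6,"dp":[0,0.15,-9.2],"twist":[0,0,0]},{"claw":6,"dp":[0,0.15,-9.2],"twist":[0,0,0]}]'
python3 - <<'E'
from h import *
d=cams.read_camera('wrist'); P=pts(d); s=r.sense(); print(s['tool_pos'])
for v in range(284,300,3):
  print(v,[ (u,P[v,u].round().tolist()) for u in (238,402)])
E
```

```text
time: 10.15
tool_pos: [472.8, 263.0, -29.7]
orientation: [-180.0, -0.0, -5.6]
contact_force: [-0.1, -0.1, 0.0]
width: 59.9
finger_force: 0.0
[472.93561948 263.26698447 -29.36346179]
284 [(238, [486.0, 298.0, 1.0]), (402, [478.0, 223.0, -0.0])]
287 [(238, [484.0, 299.0, -0.0]), (402, [477.0, 223.0, 1.0])]
290 [(238, [488.0, 295.0, 12.0]), (402, [482.0, 226.0, 13.0])]
293 [(238, [488.0, 295.0, 15.0]), (402, [482.0, 226.0, 15.0])]
296 [(238, [489.0, 294.0, 19.0]), (402, [482.0, 227.0, 17.0])]
299 [(238, [488.0, 294.0, 20.0]), (402, [482.0, 227.0, 20.0])]
```

```bash
python3 -m crank '[{"claw":6,"dp":[0,0,-0.3],"twist":[0,0,0]},{"claw":3.0,"dp":[0,0,-0.45],"twist":[0,0,0]},{"claw":3.0,"dp":[0,0,-0.45],"twist":[0,0,0]},{"claw":3.0,"dp":[0,0,-0.45],"twist":[0,0,0]},{"claw":3.0,"dp":[0,0,-0.45],"twist":[0,0,0]},{"claw":3.0,"dp":[0,0,-0.45],"twist":[0,0,0]}]' 60
python3 -m crank '[{"claw":3.0,"dp":[0,0,1],"twist":[0,0,0]},{"claw":3.0,"dp":[0,0,4],"twist":[0,0,0]},{"claw":3.0,"dp":[0,0,8],"twist":[0,0,0]},{"claw":3.0,"dp":[0,0,8],"twist":[0,0,0]}]'
python3 - <<'E'
from h import *
d=save('wrist','w7.png')
E
```

```text
time: 10.95
tool_pos: [474.6, 265.2, -31.2]
orientation: [-179.8, -0.3, -5.5]
contact_force: [-2.9, -1.3, 24.1]
width: 34.3
finger_force: 66.1
time: 11.45
tool_pos: [474.2, 264.3, 48.2]
orientation: [-179.8, -0.3, -5.6]
contact_force: [0.3, 1.3, 0.1]
width: 33.8
finger_force: 59.7
```

View pics/w7.png

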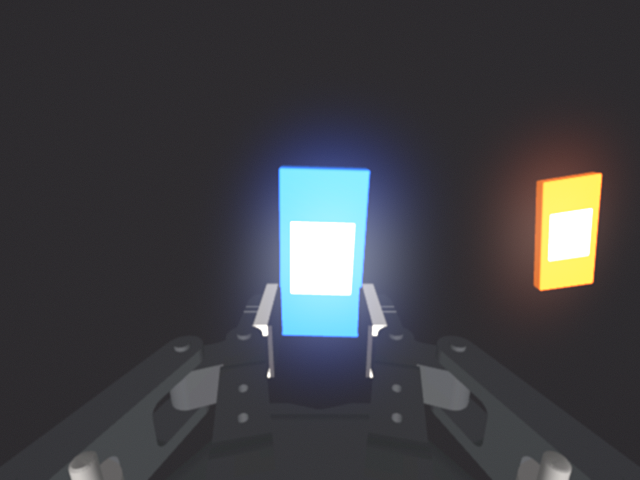

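The chamber is held at its rear end: body at (322,250), fingers at (268,310) and (372,310). I'll measure its pose in hand and work out the move.

```bash
cat >> h.py <<'E'
def cham(d,zlo,zhi):
    P=pts(d); hsv=cv2.cvtColor(d['image'],cv2.COLOR_RGB2HSV); m=cv2.inRange(hsv,(90,80,50),(130,255,255)); k=max(cv2.findContours(m,0,2)[0],key=cv2.contourArea)
    mm=np.zeros_like(m); cv2.drawContours(mm,[k],-1,1,-1); q=P[mm>0]; q=q[(q[:,2]>zlo)&(q[:,2]<zhi)]
    A=np.c_[q[:,:2]-q[:,:2].mean(0),np.ones(len(q))]; co=np.linalg.lstsq(A,q[:,2],rcond=None)[0]
    rc=cv2.minAreaRect(q[:,:2].astype(np.float32)); print('cham',rc,'slope,z',co.round(3),'stage xy',(np.array(rc[0])-O)@R, 'zpct',np.percentile(q[:,2],[2,50,98]).round(1))
E
python3 - <<'E'
from h import *
d=cams.read_camera('wrist'); cham(d,60,110); s=r.sense(); print(s['tool_pos'],s['orientation'])
E
```

```text
cham ((498.21405029296875, 258.84027099609375), (37.3132438659668, 76.38689422607422), 82.87652587890625) slope,z [-3.900e-02 -4.000e-03  8.628e+01] stage xy [-78.77390739 436.08205525] zpct [ 84.3  85.8 100.7]
[472.12707806 262.78563297  45.35484602] [ 1.79992059e+02 -1.02943405e-02 -5.58481372e+00]
```

```bash
python3 -m crank '[{"claw":3,"dp":[0,-4,1.5],"twist":[0,0,0.02]},{"claw":3,"dp":[0,-9,1.5],"twist":[0,0,0.047]},{"claw":3,"dp":[0,-14,1.5],"twist":[0,0,0.047]},{"claw":3,"dp":[-1,-19,1.5],"twist":[0,0,0.047]},{"claw":3,"dp":[-2,-24,1.5],"twist":[0,0,0.047]},{"claw":3,"dp":[-3,-29,1.5],"twist":[0,0,0.047]},{"claw":3,"dp":[-3,-34,1.5],"twist":[0,0,0.047]},{"claw":3,"dp":[-3,-38,1],"twist":[0,0,0.047]},{"claw":3,"dp":[-3,-41,0],"twist":[0,0,0.047]},{"claw":3,"dp":[-3,-43.6,-2],"twist":[0,0,0.047]},{"claw":3,"dp":[-3,-43.6,-3],"twist":[0,0,0.047]},{"claw":3,"dp":[-3,-43.6,-3],"twist":[0,0,0.047]}]'
python3 - <<'E'
from h import *
d=save('wrist','w8.png'); cham(d,35,62); s=r.sense(); print(s['tool_pos'],s['orientation'])
P=pts(d); m=(abs(P[...,2]-20)<3)&(d['image'].min(2)>90); 
q=P[m]; print('plate pts',len(q),np.percentile(q,[.5,99.5],axis=0)); print(cv2.minAreaRect(q[:,:2].astype(np.float32)))
prof(d)
E
```

```text
time: 13.05
tool_pos: [440.9, -171.5, 13.9]
orientation: [-179.9, 0.2, -2.8]
contact_force: [0.2, -0.6, -1.6]
width: 34.1
finger_force: 59.7
cham ((466.466796875, -175.05548095703125), (37.19952392578125, 76.6058349609375), 84.95287322998047) slope,z [-1.4000e-02  1.0000e-03  5.3061e+01] stage xy [-77.13953339   1.02948315] zpct [51.6 53.1 54.6]
[ 441.67736676 -171.41287486   14.63581886] [-1.79933092e+02  1.07059973e-01 -2.78777419e+00]
plate pts 50522 [[ 450.66461624 -243.11993203   18.30488856]
 [ 571.34864625 -121.45872697   21.86314369]]
((511.4648742675781, -182.02325439453125), (120.45931243896484, 121.45182800292969), 85.74140930175781)
-90 [53. 54. 54.] 511; -84 [53. 54. 54.] 535; -78 [53. 53. 54.] 569; -72 [53. 53. 54.] 555; -66 [53. 53. 54.] 616; -60 [52. 53. 54.] 637; -54 [52. 53. 54.] 650; -48 [52. 53. 53.] 682; -42 [20. 52. 53.] 1003; -36 [19. 20. 21.] 482; -30 [19. 20. 21.] 495; -24 [19. 20. 21.] 522; -18 [19. 20. 21.] 529; -12 [20. 21. 65.] 1052; -6 [21. 65. 66.] 1091; 0 [59. 60. 61.] 959; 6 [56. 57. 59.] 952; 12 [53. 55. 56.] 934; 18 [52. 53. 54.] 391; 
red 0 []
```

View pics/w8.png

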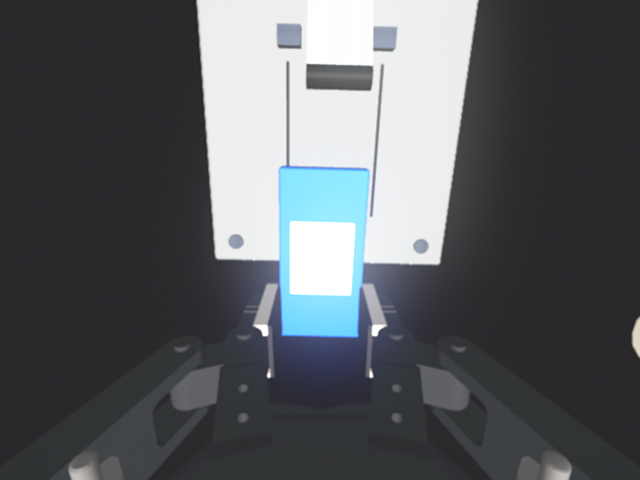

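The chamber is level and square to the stage, at (322,250). The open bar is at (340,76), well clear above, and the stop posts are at (288,35) and (384,38). The chamber needs to move about 4 mm right and 48 mm forward.

```bash
python3 -m crank '[{"claw":3,"dp":[0,-0.4,-1],"twist":[0,0,0.014]},{"claw":3,"dp":[0,-0.4,-1.8],"twist":[0,0,0.014]},{"claw":3,"dp":[0,-0.4,-2.1],"twist":[0,0,0.014]},{"claw":3,"dp":[0.8,-0.46,-2.1],"twist":[0,0,0.014]},{"claw":3,"dp":[1.6,-0.52,-2.1],"twist":[0,0,0.014]},{"claw":3,"dp":[2.4,-0.58,-2.1],"twist":[0,0,0.014]},{"claw":3,"dp":[3.2,-0.64,-2.1],"twist":[0,0,0.014]},{"claw":3,"dp":[4.0,-0.7,-2.1],"twist":[0,0,0.014]},{"claw":3,"dp":[4.4,-0.73,-2.1],"twist":[0,0,0.014]},{"claw":3,"dp":[4.4,-0.73,-2.1],"twist":[0,0,0.014]}]'
python3 - <<'E'
from h import *
import h; h.O=np.array([545.8,-184.6])
d=save('wrist','w9.png'); cham(d,24,34); prof(d)
E
```

```text
time: 14.35
tool_pos: [486.4, -180.2, -5.8]
orientation: [180.0, 0.0, -2.1]
contact_force: [-0.5, 0.6, -0.5]
width: 34.1
finger_force: 59.7
cham ((511.7440185546875, -183.14285278320312), (37.1558723449707, 76.46947479248047), 86.2235107421875) slope,z [-6.0000e-03 -2.0000e-03  3.3204e+01] stage xy [-34.06740095  -1.15988916] zpct [32.  33.3 34. ]
-90 [19. 20. 21.] 340; -84 [19. 20. 21.] 365; -78 [20. 21. 21.] 26; -72 [33. 33. 34.] 185; -66 [33. 34. 34.] 460; -60 [33. 33. 34.] 484; -54 [33. 33. 34.] 493; -48 [33. 34. 35.] 493; -42 [33. 34. 35.] 528; -36 [33. 34. 35.] 566; -30 [33. 34. 35.] 565; -24 [33. 34. 35.] 380; -12 [64. 65. 66.] 747; -6 [60. 62. 65.] 1265; 0 [57. 59. 60.] 1100; 6 [55. 56. 57.] 1091; 12 [52. 54. 55.] 1072; 18 [50. 51. 52.] 1048; 24 [47. 48. 50.] 1031; 30 [45. 46. 47.] 1011; 36 [44. 45. 46.] 1131; 42 [44. 45. 47.] 1042; 48 [39. 40. 41.] 952; 54 [38. 39. 40.] 1057; 60 [37. 38. 39.] 416; 
red 0 []
```

View pics/w9.png

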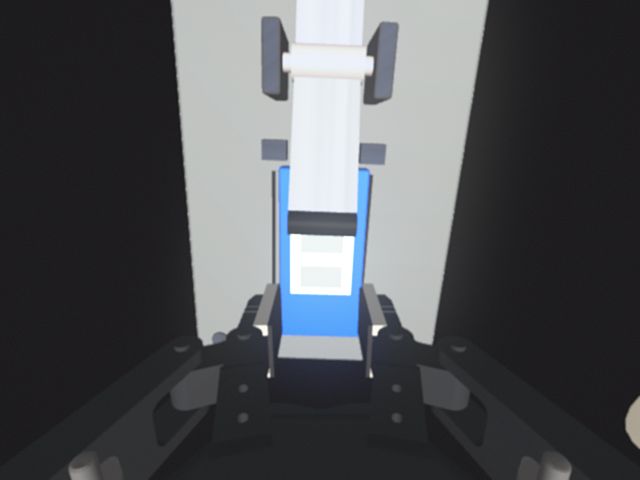

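The chamber is under the open bar with its leading edge at v≈168, just short of the posts at v≈152. It is centred and about 5 mm above the plate. Now lower it, nudge it forward and release.

```bash
python3 -m crank '[{"claw":3,"dp":[0,0,-0.3],"twist":[0,0,0]},{"claw":3,"dp":[0,0,-0.5],"twist":[0,0,0]},{"claw":3,"dp":[0.15,0,-0.5],"twist":[0,0,0]},{"claw":3,"dp":[0.25,0,-0.5],"twist":[0,0,0]},{"claw":3,"dp":[0.25,0,-0.5],"twist":[0,0,0]}]'
python3 - <<'E'
from h import *
import h; h.O=np.array([545.8,-184.6])
cham(cams.read_camera('wrist'),22,34)
E
```

```text
time: 15.02
tool_pos: [488.0, -180.2, -10.9]
orientation: [-180.0, 0.1, -2.1]
contact_force: [-2.4, -0.6, -0.3]
width: 33.8
finger_force: 59.8
cham ((513.4431762695312, -183.14645385742188), (37.346309661865234, 76.31582641601562), 86.46202850341797) slope,z [-7.0000e-03 -2.0000e-03  2.8296e+01] stage xy [-32.3729748   -1.03312189] zpct [26.9 28.3 29.9]
```

```bash
python3 -m crank '[{"claw":5,"dp":[0,0,0],"twist":[0,0,0]},{"claw":5,"dp":[0,0,0],"twist":[0,0,0]},{"claw":5,"dp":[0,0,0],"twist":[0,0,0]},{"claw":5,"dp":[0,0,2],"twist":[0,0,0]},{"claw":5,"dp":[-1,0,7],"twist":[0,0,0]},{"claw":0,"dp":[-1,0,12],"twist":[0,0,0]},{"claw":0,"dp":[-1,0,12],"twist":[0,0,0]},{"claw":0,"dp":[-1,0,12],"twist":[0,0,0]},{"claw":0,"dp":[-1,0,12],"twist":[0,0,0]}]'
python3 - <<'E'
from h import *
import h; h.O=np.array([545.8,-184.6])
d=cams.read_camera('wrist'); cham(d,24,31); prof(d); s=r.sense(); print(s['tool_pos'],s['orientation'],(s['tool_pos'][:2]-h.O)@R)
E
```

```text
time: 16.2
tool_pos: [477.7, -179.9, 107.9]
orientation: [-180.0, 0.1, -2.1]
contact_force: [0.3, -0.3, -0.4]
width: 0.0
finger_force: 0.0
cham ((513.5443115234375, -183.1208953857422), (35.9942626953125, 76.71591186523438), 86.07491302490234) slope,z [-1.0000e-03  1.0000e-03  2.8042e+01] stage xy [-32.27409844  -0.99987975] zpct [26.6 28.1 29.5]
-90 [19. 20. 21.] 146; -84 [19. 20. 21.] 152; -78 [19. 20. 21.] 156; -72 [19. 20. 28.] 94; -66 [27. 28. 29.] 167; -60 [27. 28. 29.] 175; -54 [27. 28. 29.] 174; -48 [28. 28. 29.] 185; -42 [28. 29. 29.] 182; -36 [28. 29. 29.] 192; -30 [28. 29. 29.] 189; -24 [28. 29. 30.] 203; -18 [28. 29. 29.] 99; -12 [63. 65. 66.] 221; -6 [60. 62. 65.] 305; 0 [57. 58. 60.] 282; 6 [55. 56. 57.] 276; 12 [52. 54. 55.] 283; 18 [50. 51. 52.] 271; 24 [47. 48. 50.] 278; 30 [45. 46. 47.] 274; 36 [44. 45. 46.] 293; 42 [44. 46. 47.] 282; 48 [39. 40. 41.] 257; 54 [38. 39. 40.] 287; 60 [36. 38. 38.] 283; 66 [35. 36. 37.] 289; 72 [34. 36. 37.] 289; 78 [33. 34. 35.] 290; 84 [32. 33. 34.] 285; 90 [31. 31. 31.] 1; 
red 1743 [[11.2, 1.3, 280.9], [67.7, -0.8, 37.2], [69.4, -14.6, 36.9], [71.1, 4.4, 35.8], [72.9, -10.7, 35.8], [74.6, 5.2, 35.3], [76.4, -11.1, 35.1], [78.1, 14.3, 33.0], [79.8, 4.8, 34.1], [81.6, 6.1, 35.3], [83.4, 11.3, 32.3], [85.0, -8.8, 33.3], [87.2, -15.0, 32.2]]
[ 477.80897647 -179.86095318  107.89951275] [-1.79948534e+02  1.48647677e-01 -2.07173757e+00] [-68.15421221  -0.49112557]
```

The chamber is seated and square, and the clip is still open. Now press the leaf down at the bar.

```bash
python3 -m crank '[{"claw":0,"dp":[3,-0.2,0],"twist":[0,0,-0.035]},{"claw":0,"dp":[6,-0.45,-2],"twist":[0,0,-0.035]},{"claw":0,"dp":[6,-0.45,-6],"twist":[0,0,-0.035]},{"claw":0,"dp":[6,-0.45,-7.2],"twist":[0,0,-0.035]},{"claw":0,"dp":[6,-0.45,-7.9],"twist":[0,0,-0.035]},{"claw":0,"dp":[6,-0.45,-8.6],"twist":[0,0,-0.035]},{"claw":0,"dp":[6,-0.45,-9.3],"twist":[0,0,-0.035]},{"claw":0,"dp":[6,-0.45,-9.9],"twist":[0,0,-0.035]},{"claw":0,"dp":[6,-0.45,-10.3],"twist":[0,0,-0.035]},{"claw":0,"dp":[6,-0.45,-10.3],"twist":[0,0,-0.035]}]'
```

```text
time: 17.5
tool_pos: [538.8, -184.7, 6.1]
orientation: [-180.0, -0.0, -4.1]
contact_force: [0.5, -0.7, 0.4]
width: -0.1
finger_force: 0.0
```

```bash
python3 -m crank '[{"claw":0,"dp":[0,0,-0.3],"twist":[0,0,0]},{"claw":0,"dp":[0,0,-0.5],"twist":[0,0,0]},{"claw":0,"dp":[0,0,-0.5],"twist":[0,0,0]}]'
```

```text
time: 17.88
tool_pos: [539.0, -184.8, 4.7]
orientation: [179.9, -0.0, -4.1]
contact_force: [-9.1, 2.7, 28.7]
width: -0.0
finger_force: 14.9
```

That is 28.7 N of firm pressing. Lift off and check.

```bash
python3 -m crank '[{"claw":0,"dp":[0,0,-0.5],"twist":[0,0,0]},{"claw":0,"dp":[0,0,0.5],"twist":[0,0,0]},{"claw":0,"dp":[0,0,3],"twist":[0,0,0]},{"claw":0,"dp":[-1,0,9],"twist":[0,0,0]},{"claw":0,"dp":[-7,0,13],"twist":[0,0,0]},{"claw":0,"dp":[-7,0,13],"twist":[0,0,0]},{"claw":0,"dp":[-7,0,13],"twist":[0,0,0]}]'
python3 - <<'E'
from h import *
import h; h.O=np.array([545.8,-184.6])
d=save('wrist','w10.png'); cham(d,24,31); prof(d); print(r.sense()['contact_force'],r.sense()['time'])
E
```

```text
time: 18.75
tool_pos: [468.8, -185.0, 131.6]
orientation: [180.0, -0.1, -4.1]
contact_force: [0.0, -0.2, -0.5]
width: -0.1
finger_force: 0.0
cham ((513.8577270507812, -183.080810546875), (35.92555618286133, 75.34430694580078), 86.1903305053711) slope,z [-2.0000e-03  0.0000e+00  2.8034e+01] stage xy [-31.96468189  -0.93586811] zpct [26.6 28.  29.4]
-90 [19. 20. 21.] 129; -84 [19. 20. 21.] 144; -78 [19. 20. 21.] 137; -72 [19. 20. 28.] 96; -66 [27. 28. 29.] 152; -60 [27. 28. 29.] 151; -54 [27. 28. 29.] 156; -48 [27. 28. 29.] 154; -42 [28. 29. 29.] 164; -36 [28. 29. 30.] 166; -30 [27. 28. 29.] 164; -24 [28. 29. 29.] 165; -18 [28. 29. 36.] 157; -12 [34. 35. 36.] 189; -6 [34. 35. 36.] 209; 0 [35. 36. 37.] 196; 6 [35. 36. 37.] 192; 12 [36. 37. 38.] 219; 18 [37. 38. 39.] 223; 24 [38. 39. 40.] 224; 30 [39. 40. 41.] 224; 36 [41. 44. 46.] 263; 42 [44. 46. 47.] 230; 48 [43. 45. 46.] 270; 54 [46. 47. 48.] 272; 60 [48. 49. 50.] 300; 66 [50. 52. 53.] 328; 72 [53. 54. 55.] 329; 78 [55. 56. 57.] 205; 
red 1358 [[2.1, -7.0, 304.9], [65.4, -13.6, 50.6], [66.7, -7.6, 52.2], [68.0, 12.4, 53.4], [69.2, 9.2, 53.0], [70.5, 2.7, 54.8], [71.7, 12.9, 54.3], [72.8, -10.8, 54.6], [74.0, -14.0, 54.6], [75.1, -6.9, 56.2], [76.3, 7.0, 55.7], [77.4, 11.4, 55.5], [78.7, 3.2, 55.0]]
[-0.51014865 -0.91154217 -0.45824494] 18.8
```

The bar top is at z≈36, so the clip is down on the 8 mm chamber. The chamber is at (-32,-1) in the stage frame, and the arm is clear.

```bash
python3 -c "
from cell import r
print(r.job_done())"
```

```text
the job is handed in; nothing more can be done
None
```

I handed the job in: the blue chamber is flat on the stage against the stop posts, the clip was pressed down on it with about 29 N, and the arm is clear; the orange chamber was not touched and no verdict came back.

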